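# Change the cartridges of the countertop water filter

## Task

Change the cartridges of the water filter: take every spent brown cartridge off its standpipe and stand it upright on the dark rubber draining mat, and slide each fresh white cartridge down over the standpipe whose foot has the colour of its upper end, until it is fully home on the foot. Only when every fresh cartridge is home and every spent one is on the mat, press the three keys fully down one at a time, white, then yellow, then red, and let each spring back. Leave the jars, cups, bowl and spoon around where they are.

Things in the scene. Friction and masses are not known exactly. Their poses are not given: they have to be found in the camera images.
- new_blue: fresh filter cartridge: white upright sleeve with a blue upper end (top 22 mm), outside diameter 60 mm (slightly faceted, 57 to 60), straight bore 28 mm right through, 76 mm high, 0.15 kg nominal. Stands free on the counter at the start. Origin at the centre of its lower end, z up its axis, so its top is 76 mm above. May be absent.
- new_green: fresh filter cartridge: white upright sleeve with a green upper end (top 22 mm), outside diameter 60 mm (slightly faceted, 57 to 60), straight bore 28 mm right through, 76 mm high, 0.15 kg nominal. Stands free on the counter at the start. Origin at the centre of its lower end, z up its axis, so its top is 76 mm above. May be absent.
- new_orange: fresh filter cartridge: white upright sleeve with an orange upper end (top 22 mm), outside diameter 60 mm (slightly faceted, 57 to 60), straight bore 28 mm right through, 76 mm high, 0.15 kg nominal. Stands free on the counter at the start. Origin at the centre of its lower end, z up its axis, so its top is 76 mm above. May be absent.
- spent_blue: spent filter cartridge: brown sleeve with a dark brown upper end, same size and origin as the fresh ones (outside 60 mm, bore 28 mm, 76 mm high); at the start it sits home on the standpipe with the blue foot. May be absent.
- spent_green: spent filter cartridge: brown sleeve with a dark brown upper end, same size and origin as the fresh ones (outside 60 mm, bore 28 mm, 76 mm high); at the start it sits home on the standpipe with the green foot. May be absent.
- pipe_blue: fixed upright steel standpipe of the filter with a round blue foot. Origin at the centre of the foot's underside, z up. Foot 84 mm across and 8 mm thick (a cartridge that is home stands on it, its lower end 8 mm above this origin); pipe 24 mm across from z = 8 to 48 mm, then tapering to 12 mm at its top, 58 mm above this origin. It is fixed on the manifold, 35 mm above the counter.
- pipe_green: fixed upright steel standpipe of the filter with a round green foot. Origin at the centre of the foot's underside, z up. Foot 84 mm across and 8 mm thick (a cartridge that is home stands on it, its lower end 8 mm above this origin); pipe 24 mm across from z = 8 to 48 mm, then tapering to 12 mm at its top, 58 mm above this origin. It is fixed on the manifold, 35 mm above the counter.
- pipe_orange: fixed upright steel standpipe of the filter with a round orange foot. Origin at the centre of the foot's underside, z up. Foot 84 mm across and 8 mm thick (a cartridge that is home stands on it, its lower end 8 mm above this origin); pipe 24 mm across from z = 8 to 48 mm, then tapering to 12 mm at its top, 58 mm above this origin. It is fixed on the manifold, 35 mm above the counter.
- manifold: white low base of the filter, fixed, 120 x 310 mm and 35 mm high, carrying the three standpipes 100 mm apart in a row along its y axis (at y = -100, 0, 100 mm). Origin at the centre of its underside.
- mat: flat ribbed dark grey rubber draining mat, fixed, 240 mm (its x) by 160 mm (its y), without a rim; its top lies 5 mm above its origin at the centre of its underside. Side by side along its x it holds two cartridges.
- console: grey control box of the filter, fixed, 230 mm (its x) by 110 mm, 30 mm high, with three round keys 70 mm apart along its x. Origin at the centre of its underside.
- key_white (a joint): travel of the white key in m: 0 up, 0.006 fully down; springs back; about 1.5 N to start, 5 N fully down; it counts as pressed beyond 0.0045.
- key_white_top (a point): centre of the top face of the white round key (36 mm across, in a black 52 mm collar 12 mm high; the face stands 10 mm above the collar while up), z up.
- key_yellow (a joint): travel of the yellow key in m: 0 up, 0.006 fully down; springs back; about 1.5 N to start, 5 N fully down; it counts as pressed beyond 0.0045.
- key_yellow_top (a point): centre of the top face of the yellow round key (36 mm across, in a black 52 mm collar 12 mm high; the face stands 10 mm above the collar while up), z up.
- key_red (a joint): travel of the red key in m: 0 up, 0.006 fully down; springs back; about 1.5 N to start, 5 N fully down; it counts as pressed beyond 0.0045.
- key_red_top (a point): centre of the top face of the red round key (36 mm across, in a black 52 mm collar 12 mm high; the face stands 10 mm above the collar while up), z up.
- spice_jar: loose amber glass spice jar, 48 mm across, 100 mm high, standing among the fresh cartridges; origin at the centre of its underside. Bystander.
- mug: loose light blue mug, 76 mm across, 90 mm high; origin at the centre of its underside. Bystander.
- sugar_bowl: loose light blue bowl, 90 mm across, 45 mm high, on the wooden stand; origin at the centre of its underside. Bystander.
- herb_jar: loose green glass jar, 48 mm across, 100 mm high, on the wooden stand; origin at the centre of its underside. Bystander.
- creamer: loose white cup, 66 mm across, 75 mm high, on the wooden stand; origin at the centre of its underside. Bystander.
- spoon: loose wooden spoon lying on the counter; origin at its middle. Bystander.
There are look-alikes about, which are no part of the job. Leave any pink look-alike of the new_orange alone.

How it is judged:
By the outcome, as a careful person would: the job done as asked, in the order asked, and still so for the second after the job is handed in, with the robot touching nothing.
Of new_green, new_orange only 1 to 2 are there at a start; the rules pass over those that are not, and their reading is None.
Of spent_blue, spent_green only 1 to 2 are there at a start; the rules pass over those that are not, and their reading is None.
At some moment in a run one of new_blue, new_green, new_orange, spent_blue, spent_green may be knocked a few centimetres aside while the robot is not near it.
It also fails if it takes over 210 s, if anything falls off the work surface, if the arm or the gripper's body presses on something with over 40 N, if the wrist force passes 120 N, or if a joint passes its speed limit or range.

## Robot

A 6-joint arm with a two-finger parallel gripper is mounted at the origin on the work surface. World frame = base frame: x ahead of the robot, y to its left, z up, the work surface at z = 0. Lengths are in m, angles in degrees, forces in N, time in s.
With the tool pointing down it reaches from about 0.375 to 0.9 m from the base axis. Payload 3.1 kg.
Tool frame: the origin (TCP) lies at the very end of the fingers, on their centre line; the grasp point (between the pads) lies 19 mm behind it (bot.tcp_to_grasp is the distance from the TCP to the grasp point, in m); z points along the fingers, y is the line along which they close (so a half turn about z gives the same grasp; the last joint's range is limited). The gripper opens to 87 mm and grips with 3 to 60 N. Pads are 19 mm wide; open, the fingers measure 117 mm over their backs; the gripper's body (75 mm by 190 mm) begins 51 mm behind the grasp point.
Start: joints at [54.632, 30.224, 82.088, -0, 67.689, -10.227], TCP at [0.265, 0.566, 0.223] pointing down, gripper open.
Joint ranges: [-176.69, 176.69], [-43.24, 126.21], [12.49, 139.97], [-82, 262], [0, 151.66], [-163.58, 163.58]. Speed limits (degrees/s): [159.86, 159.86, 180, 180, 180, 180].

## Interface

Orientations are given as a 3x3 rotation matrix whose columns are the frame's x, y, z axes.
In Python, from rig import telemetry, capture, camera_info, job, bot gives the robot as it stands. The module is installed in compiled form; this text tells all that it offers.
- The arm moves only by the tool carry_out, never from a script. Its argument "deltas" is a list that holds one entry, the list of rows, each a list of 7 numbers: the shift along the tool's x, y, z scaled (see below), then the turn, a rotation vector about the tool's x, y, z scaled (see below), then the closure, from -1 (fully open) to 1 (shut). In form: [[[dx, dy, dz, ax, ay, az, claw], ...]]. A call has exactly 10 rows; each row is the pose to reach, as a shift and turn from the pose commanded when the call began, along the tool's axes at that moment, turning the shorter way round; what a row does not reach only later rows make up. The controller multiplies each number of a shift by 15 cm and each number of a turn by 360 degrees. A row lasts 1/12 s, in which the tool goes at most 41.7 mm and 7.16 degrees, less where a joint would pass 70% of its speed; a pose out of reach is approached as far as the arm can. A call with a number of a shift or a turn outside -1 to 1 is refused whole. A call with a gripper value outside its range is refused whole. The fingers move at their own pace and stop on an object; the grip force is fixed at half the most. Time passes only in rows, so rows that repeat a pose let the fingers close, or fill a call up. It gives the time, the measured TCP pose, the force, the opening and the grip force at its end, in the units of the state.
- telemetry.read_state(): the state, without advancing time (a new reading comes with each control period).
- capture(name): name is "scene" or "side" or "wrist"; returns the picture (420x560x3 uint8, red, green, blue); there is no depth.
- camera_info(name): a dict with "mtx" (3x3 intrinsics, pixels), "cam_to_world" (4x4, takes a point from camera to world coordinates); the wrist camera has in their place "T_tool_cam" (4x4, takes a point from camera to tool coordinates, whose origin is the TCP and whose axes are the flange's). Camera axes: x right, y down, z forward; pixel columns grow to the right and rows downward; lengths in m; the calibration is good to about 2 mm. A picture is of the moment at which its call begins: read the wrist's pose just before it. camera_info takes no time and is no camera call.
- job.hand_in(): hands the job in; it is judged then, once.
The state is a dict: "time_s": time; "joint_positions": joint angles; "qvel": joint speeds; "tau": joint torques, N m; "position": TCP position; "tcp_rot": TCP orientation; "force": force on the tool from outside, world axes, zero at the start; "moment": the same for the moment, N m; "opening": opening from 0.0 (shut) to 1.0 (fully open); "grasp_force": force on a finger pad.
Only numpy, scipy, OpenCV 4.12 (cv2) and the standard library are available. Lean on these libraries where they do the work, as an engineer would, in place of code of your own. Each camera call takes 0.05 s, during which the arm holds its last target. There are 200 camera calls.

## Working session

There is one attempt and no reset: what is moved stays moved. The work goes in short steps, Python scripts to look and compute and a tool call to move; the robot and the scene stay as the last step left them, time stands still between calls to the robot, and variables do not carry over. Pictures are saved under pics/ and viewed, at most 14 in all, crops included, and the job is handed in when it is done.

Besides the shell and the picture viewer there is one more tool, called after ">>>" by a JSON object that holds its "fn" and its "kwargs", one argument or row to a line. carry_out: Moves the arm, as the interface text tells. Its arguments: {"type":"object","properties":{"deltas":{"type":"array","items":{"type":"array","items":{"type":"array","items":{"type":"number"}}}}},"required":["deltas"]}

```bash
mkdir -p pics; cat > h.py <<'E'
import numpy as np, cv2
from rig import telemetry, capture, camera_info, job, bot
def save(n,f):
    im=capture(n); cv2.imwrite(f'pics/{f}.png',im[:,:,::-1]); return im
def pose():
    s=telemetry.read_state(); T=np.eye(4); T[:3,:3]=np.array(s['tcp_rot']); T[:3,3]=s['position']; return T
def c2w(n,T=None):
    i=camera_info(n)
    return np.array(i['mtx']), (np.array(i['cam_to_world']) if n!='wrist' else T@np.array(i['T_tool_cam']))
def ray(n,u,v,z,T=None):
    K,M=c2w(n,T); d=M[:3,:3]@np.linalg.solve(K,[u,v,1]); o=M[:3,3]
    return o+d*(z-o[2])/d[2]
def proj(n,p,T=None):
    K,M=c2w(n,T); q=np.linalg.inv(M)@np.append(p,1); q=K@q[:3]; return q[:2]/q[2]
E
python3 - <<'E'
from h import *
s=telemetry.read_state(); print({k:np.round(v,3).tolist() for k,v in s.items()})
for n in('scene','side'):
    print(n,np.round(c2w(n)[0],1).tolist(),np.round(c2w(n)[1],3).tolist())
print(np.round(camera_info('wrist')['T_tool_cam'],3).tolist(),camera_info('wrist')['mtx'])
for n in('scene','side'): save(n,n+'0')
E
```

```text
{'time_s': 0.0, 'joint_positions': [54.632, 30.279, 82.157, -0.001, 67.691, -10.227], 'qvel': [-0.067, -0.052, 0.007, -0.043, 0.078, -0.111], 'tau': [0.0, -44.005, -17.659, 0.063, 0.058, -0.0], 'position': [0.265, 0.565, 0.222], 'tcp_rot': [[-0.905, 0.425, -0.001], [0.425, 0.905, -0.002], [0.0, -0.002, -1.0]], 'force': [0.131, -0.55, 0.08], 'moment': [-0.017, 0.006, 0.028], 'grasp_force': 0.0, 'opening': 0.999}
scene [[416.3, 0.0, 283.1], [0.0, 416.3, 207.8], [0.0, 0.0, 1.0]] [[0.729, 0.502, -0.465, 1.065], [0.684, -0.53, 0.501, -0.543], [0.006, -0.684, -0.73, 0.848], [0.0, 0.0, 0.0, 1.0]]
side [[416.0, 0.0, 274.1], [0.0, 416.0, 213.3], [0.0, 0.0, 1.0]] [[-0.995, -0.066, 0.074, 0.496], [-0.097, 0.79, -0.605, 0.605], [-0.019, -0.609, -0.793, 0.858], [0.0, 0.0, 0.0, 1.0]]
[[-0.001, -0.97, -0.242, 0.066], [1.0, -0.001, -0.0, 0.0], [0.0, -0.242, 0.97, -0.162], [0.0, 0.0, 0.0, 1.0]] [[372.58881674   0.         289.1534162 ]
 [  0.         372.58881674 206.36649056]
 [  0.           0.           1.        ]]
```

View pics/scene0.png

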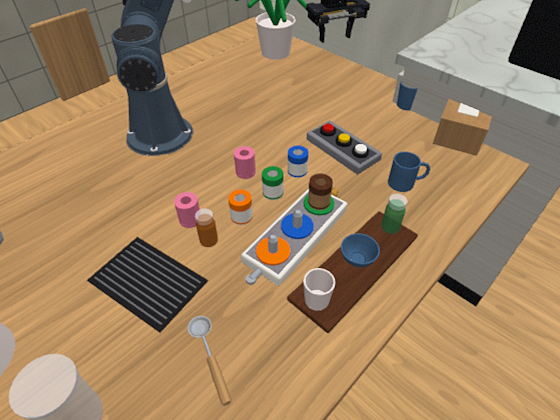

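View pics/side0.png

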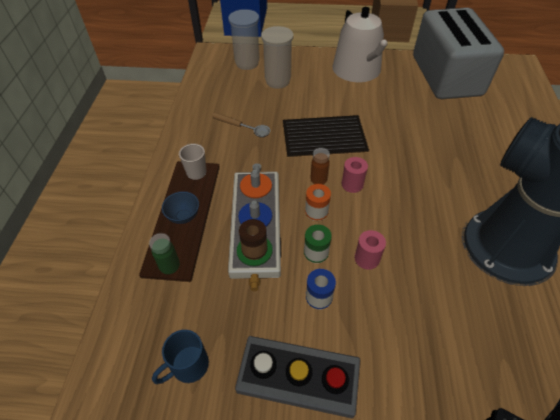

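Scene view: fresh blue (298,160), green (273,181) and orange (240,206). The spent cartridge on the green foot is at (320,192), and the orange and blue pipes (273,245), (297,220) are empty. The mat is at (148,280), and the keys red/yellow/white at (328,129), (344,139), (361,150).

Could be mistaken for new_orange: the pink sleeves at (245,162) and (188,210), the amber spice jar (206,228), and the orange foot (273,250). I choose the white sleeve with the orange top at (240,206).

```bash
cat >> h.py <<'E'
HUE={'blue':(105,125),'green':(55,85),'orange':(5,16)}
def blobs(im,lo,hi,smin=120,vmin=60,amin=60):
    hsv=cv2.cvtColor(im,cv2.COLOR_RGB2HSV); m=cv2.inRange(hsv,(lo,smin,vmin),(hi,255,255))
    n,l,st,c=cv2.connectedComponentsWithStats(m)
    return [(int(st[i,4]),c[i].round(1).tolist(),st[i,:4].tolist()) for i in range(1,n) if st[i,4]>amin]
E
python3 - <<'E'
from h import *
P={'scene':{'nb':(298,154),'ng':(273,174),'no':(240,199),'pinkA':(245,153),'pinkB':(188,200),'spice':(205,215),'sg':(320,182)},
'side':{'nb':(321,281),'ng':(318,235),'no':(318,194),'pinkA':(371,241),'pinkB':(355,165),'spice':(321,154),'sg':(253,230)}}
for n in P:
    for k,(u,v) in P[n].items():
        z={'spice':.1,'sg':.119}.get(k,.076); print(n,k,ray(n,u,v,z).round(3))
    ims=capture(n)
    for c,h in HUE.items(): print(n,c,blobs(ims,*h))
for k,a,b,z in(('mat',(148,280),(325,134),.005),('po',(273,236),(256,168),.093),('pb',(297,212),(254,204),.093),('kw',(361,149),(263,362),.052),('ky',(344,138),(299,370),.052),('kr',(328,128),(336,377),.052)):
    print(k,ray('scene',*a,z).round(3),ray('side',*b,z).round(3))
for c in [(137,239),(207,281),(162,325),(89,279)]: print('matc',ray('scene',*c,.005).round(3))
E
```

```text
scene nb [0.459 0.173 0.076]
scene ng [0.466 0.062 0.076]
scene no [ 0.471 -0.066  0.076]
scene pinkA [0.344 0.071 0.076]
scene pinkB [ 0.376 -0.161  0.076]
scene spice [ 0.468 -0.176  0.1  ]
scene sg [0.607 0.089 0.119]
scene blue [(218, [405.9, 96.9], [398, 84, 19, 26]), (263, [297.5, 155.2], [288, 146, 20, 18]), (669, [404.9, 171.2], [389, 153, 41, 39]), (533, [296.7, 226.8], [281, 213, 33, 26]), (677, [358.9, 249.9], [342, 234, 37, 33])]
scene green [(363, [276.0, 9.3], [262, 0, 27, 24]), (282, [272.2, 176.6], [262, 167, 21, 19]), (217, [317.9, 207.4], [304, 195, 30, 20]), (72, [392.4, 227.7], [383, 221, 18, 12])]
scene orange [(104764, [214.5, 223.4], [0, 9, 529, 411]), (269, [318.7, 200.3], [308, 190, 23, 20]), (635, [272.7, 251.9], [256, 237, 35, 28])]
side nb [0.454 0.179 0.076]
side ng [0.464 0.062 0.076]
side no [ 0.468 -0.06   0.076]
side pinkA [0.345 0.068 0.076]
side pinkB [ 0.376 -0.166  0.076]
side spice [ 0.465 -0.175  0.1  ]
side sg [0.606 0.091 0.119]
side blue [(620, [237.9, 11.2], [221, 0, 40, 36]), (217, [264.5, 213.8], [257, 203, 15, 23]), (167, [244.5, 213.6], 
[... 237 characters left out ...]
3.6], [0, 0, 560, 420]), (313, [203.9, 11.7], [197, 0, 16, 33]), (459, [326.3, 1.8], [267, 0, 107, 6]), (1361, [398.3, 17.9], [379, 0, 45, 42]), (147, [437.8, 4.1], [429, 0, 19, 10]), (538, [255.5, 186.4], [240, 173, 32, 26]), (76, [253.0, 229.8], [249, 225, 10, 10]), (196, [252.2, 251.0], [242, 244, 21, 14])]
mat [ 0.456 -0.357  0.005] [ 0.452 -0.359  0.005]
po [ 0.629 -0.106  0.093] [ 0.627 -0.119  0.093]
pb [ 0.619 -0.011  0.093] [ 0.618 -0.002  0.093]
kw [0.562 0.344 0.052] [0.558 0.35  0.052]
ky [0.492 0.352 0.052] [0.488 0.358 0.052]
kr [0.423 0.358 0.052] [0.419 0.365 0.052]
matc [ 0.329 -0.304  0.005]
matc [ 0.56  -0.262  0.005]
matc [ 0.576 -0.403  0.005]
matc [ 0.351 -0.451  0.005]
```

>>> {"fn": "carry_out", "kwargs": {
  "deltas": [
    [[-0.05,-0.02,0,0,0,0.015,-1],[-0.15,-0.05,0,0,0,0.035,-1],[-0.25,-0.1,0,0,0,0.055,-1],[-0.4,-0.15,0,0,0,0.075,-1],[-0.55,-0.2,0,0,0,0.095,-1],[-0.65,-0.25,0,0,0,0.115,-1],[-0.75,-0.28,0,0,0,0.135,-1],[-0.82,-0.3,0,0,0,0.155,-1],[-0.87,-0.31,0,0,0,0.17,-1],[-0.89,-0.32,0,0,0,0.18,-1]]
  ]
}}

```text
time_s: 1.03
position: [0.3671, 0.4648, 0.2224]
tcp_rot: [[0.005, 1.0, 0.0], [1.0, -0.005, -0.0], [-0.0, 0.0, -1.0]]
force: [-0.5, -0.3, -0.1]
opening: 1.001
grasp_force: 0.0
```

>>> {"fn": "carry_out", "kwargs": {
  "deltas": [
    [[-0.04,0.02,0,0,0,0,-1],[-0.12,0.06,0,0,0,0,-1],[-0.22,0.1,0,0,0,0,-1],[-0.32,0.15,0,0,0,0,-1],[-0.42,0.2,0,0,0,0,-1],[-0.52,0.25,0,0,0,0,-1],[-0.62,0.3,0,0,0,0,-1],[-0.72,0.34,0,0,0,0,-1],[-0.82,0.38,0,0,0,0,-1],[-0.9,0.41,0,0,0,0,-1]]
  ]
}}

```text
time_s: 1.87
position: [0.4279, 0.3289, 0.2225]
tcp_rot: [[-0.002, 1.0, -0.0], [1.0, 0.002, -0.001], [-0.001, -0.0, -1.0]]
force: [-0.3, 1.4, -0.5]
opening: 0.999
grasp_force: 0.0
```

>>> {"fn": "carry_out", "kwargs": {
  "deltas": [
    [[-0.1,0.05,0,0,0,0,-1],[-0.2,0.1,0,0,0,0,-1],[-0.3,0.15,0,0,0,0,-1],[-0.4,0.2,0,0,0,0,-1],[-0.5,0.25,0,0,0,0,-1],[-0.6,0.3,0,0,0,0,-1],[-0.7,0.35,0,0,0,0,-1],[-0.8,0.4,0,0,0,0,-1],[-0.9,0.45,0,0,0,0,-1],[-0.95,0.47,0,0,0,0,-1]]
  ]
}}

```text
time_s: 2.7
position: [0.4991, 0.1864, 0.2226]
tcp_rot: [[-0.001, 1.0, 0.001], [1.0, 0.001, -0.001], [-0.001, 0.001, -1.0]]
force: [0.0, 0.6, 0.3]
opening: 1.002
grasp_force: 0.0
```

>>> {"fn": "carry_out", "kwargs": {
  "deltas": [
    [[-0.1,0.04,-0.03,0,0,0,-1],[-0.2,0.08,-0.06,0,0,0,-1],[-0.3,0.12,-0.09,0,0,0,-1],[-0.4,0.16,-0.12,0,0,0,-1],[-0.5,0.2,-0.15,0,0,0,-1],[-0.6,0.24,-0.18,0,0,0,-1],[-0.68,0.28,-0.2,0,0,0,-1],[-0.74,0.31,-0.2,0,0,0,-1],[-0.77,0.32,-0.2,0,0,0,-1],[-0.77,0.32,-0.2,0,0,0,-1]]
  ]
}}

```text
time_s: 3.53
position: [0.5465, 0.0721, 0.2522]
tcp_rot: [[-0.0, 1.0, -0.001], [1.0, 0.0, 0.0], [0.0, -0.001, -1.0]]
force: [-0.0, 0.4, 0.2]
opening: 1.001
grasp_force: 0.0
```

```bash
python3 - <<'E'
from h import *
T=pose(); im=save('wrist','w1'); np.save('T1.npy',T)
for k,p in dict(nb=(.457,.176,.076),ng=(.465,.062,.076),no=(.47,-.063,.076),sg=(.607,.09,.119),pb=(.619,-.007,.093),po=(.628,-.11,.093)).items(): print(k,proj('wrist',p,T).round())
E
```

```text
nb [185.  68.]
ng [202. 198.]
no [214. 318.]
sg [365. 175.]
pb [367. 274.]
po [371. 370.]
```

View pics/w1.png

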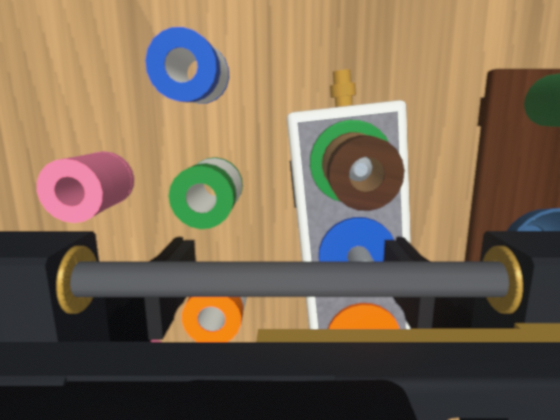

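Wrist view: brown ring (366,173), green ring (202,196), blue (182,66) and orange (212,316) sit within a few pixels of my estimates. The rings are coloured on a white body. The pink sleeve at (70,188) is pink throughout and is left alone.

```bash
cat >> h.py <<'E'
RNG={'blue':((100,120,50),(128,255,255)),'green':((50,90,40),(88,255,255)),'orange':((5,200,150),(15,255,255)),'brown':((2,90,30),(16,255,100))}
def ring(im,col,guess,z,T,n='wrist',r=45):
    """centre of the bore's top rim: hole in the coloured ring nearest to the guessed pixel"""
    hsv=cv2.cvtColor(im,cv2.COLOR_RGB2HSV); m=cv2.inRange(hsv,*RNG[col])
    cs,h=cv2.findContours(m,cv2.RETR_CCOMP,cv2.CHAIN_APPROX_NONE); best=None
    for c,hh in zip(cs,h[0] if h is not None else []):
        if hh[3]<0 or cv2.contourArea(c)<120: continue
        (u,v),(a,b),_=cv2.fitEllipse(cv2.convexHull(c)); d=np.hypot(u-guess[0],v-guess[1])
        if d<r and (best is None or d<best[0]): best=(d,u,v,a,b)
    if best is None: return None
    return np.round(best[1:],1), ray(n,best[1],best[2],z,T).round(4)
def foot(im,col,guess,T,n='wrist',z=.043,r=50):
    hsv=cv2.cvtColor(im,cv2.COLOR_RGB2HSV); m=cv2.inRange(hsv,*RNG[col])
    cs,_=cv2.findContours(m,cv2.RETR_EXTERNAL,cv2.CHAIN_APPROX_NONE); out=[]
    for c in cs:
        if cv2.contourArea(c)<300: continue
        (u,v),(a,b),_=cv2.fitEllipse(cv2.convexHull(c))
        if np.hypot(u-guess[0],v-guess[1])<r: out.append((np.round([u,v,a,b],1),ray(n,u,v,z,T).round(4)))
    return out
E
python3 - <<'E'
from h import *
T=np.load('T1.npy'); im=cv2.imread('pics/w1.png')[:,:,::-1].copy()
for c,g,z in(('blue',(185,68),.076),('green',(202,198),.076),('orange',(214,318),.076),('brown',(365,175),.119)): print(c,ring(im,c,g,z,T))
for n in('scene','side'):
    im=cv2.imread(f'pics/{n}0.png')[:,:,::-1].copy()
    for c,p in(('blue',(.619,-.007,.043)),('orange',(.628,-.11,.043)),('green',(.607,.09,.043))): print(n,c,foot(im,c,proj(n,p),None,n))
E
```

```text
blue (array([180.7,  64.7,  34.2,  37.7]), array([0.4537, 0.1788, 0.076 ]))
green (array([200.8, 197.8,  31.2,  32.7]), array([0.4641, 0.0621, 0.076 ]))
orange (array([211. , 318.4,  28. ,  31.3]), array([ 0.4671, -0.0629,  0.076 ]))
brown (array([363.3, 174.4,  32.1,  38.6]), array([0.6057, 0.0908, 0.119 ]))
scene blue [(array([296.8, 225.4,  25.8,  32.4]), array([ 0.6195, -0.0103,  0.043 ]))]
scene orange [(array([272.7, 250.6,  27.7,  33.4]), array([ 0.6308, -0.1101,  0.043 ]))]
scene green []
side blue []
side orange []
side green []
```

>>> {"fn": "carry_out", "kwargs": {
  "deltas": [
    [[0.03,0.06,0.03,0,0,0,-1],[0.05,0.14,0.08,0,0,0,-1],[0.08,0.24,0.15,0,0,0,-1],[0.1,0.32,0.22,0,0,0,-1],[0.12,0.38,0.3,0,0,0,-1],[0.123,0.397,0.4,0,0,0,-1],[0.123,0.397,0.48,0,0,0,-1],[0.123,0.397,0.55,0,0,0,-1],[0.123,0.397,0.6,0,0,0,-1],[0.123,0.397,0.6,0,0,0,-1]]
  ]
}}

```text
time_s: 4.42
position: [0.6046, 0.092, 0.1604]
tcp_rot: [[-0.002, 1.0, -0.004], [1.0, 0.002, 0.0], [0.0, -0.004, -1.0]]
force: [0.2, -0.8, -0.0]
opening: 0.995
grasp_force: 0.0
```

>>> {"fn": "carry_out", "kwargs": {
  "deltas": [
    [[0,0,0.06,0,0,0,-1],[0,0,0.15,0,0,0,-1],[0,0,0.25,0,0,0,-1],[0,0,0.35,0,0,0,-1],[0,0,0.45,0,0,0,-1],[0,0,0.54,0,0,0,-1],[0,0,0.6,0,0,0,-1],[0,0,0.613,0,0,0,-1],[0,0,0.613,0,0,0,1],[0,0,0.613,0,0,0,1]]
  ]
}}

```text
time_s: 5.25
position: [0.6066, 0.0913, 0.0713]
tcp_rot: [[-0.001, 1.0, 0.002], [1.0, 0.001, -0.0], [-0.0, 0.002, -1.0]]
force: [-1.2, 0.3, 0.5]
opening: 0.92
grasp_force: 0.0
```

>>> {"fn": "carry_out", "kwargs": {
  "deltas": [
    [[0,0,0,0,0,0,1],[0,0,0,0,0,0,1],[0,0,0,0,0,0,1],[0,0,0,0,0,0,1],[0,0,0,0,0,0,1],[0,0,0,0,0,0,1],[0,0,0,0,0,0,1],[0,0,-0.02,0,0,0,1],[0,0,-0.06,0,0,0,1],[0,0,-0.1,0,0,0,1]]
  ]
}}

```text
time_s: 6.08
position: [0.6063, 0.0914, 0.0853]
tcp_rot: [[-0.001, 1.0, 0.0], [1.0, 0.001, 0.0], [0.0, 0.0, -1.0]]
force: [2.9, 0.1, -3.5]
opening: 0.681
grasp_force: 30.0
```

>>> {"fn": "carry_out", "kwargs": {
  "deltas": [
    [[0,0,-0.06,0,0,0,1],[0,0,-0.14,0,0,0,1],[0,0,-0.23,0,0,0,1],[0,0,-0.32,0,0,0,1],[0,0,-0.41,0,0,0,1],[0,0,-0.5,0,0,0,1],[0,0,-0.59,0,0,0,1],[-0.02,-0.01,-0.67,0,0,0,1],[-0.06,-0.02,-0.72,0,0,0,1],[-0.12,-0.04,-0.733,0,0,0,1]]
  ]
}}

```text
time_s: 6.92
position: [0.5998, 0.0732, 0.1975]
tcp_rot: [[-0.002, 1.0, 0.002], [1.0, 0.002, -0.0], [-0.0, 0.002, -1.0]]
force: [0.2, -0.5, -1.4]
opening: 0.679
grasp_force: 30.0
```

>>> {"fn": "carry_out", "kwargs": {
  "deltas": [
    [[-0.1,-0.03,0,0,0,0,1],[-0.2,-0.06,0,0,0,0,1],[-0.3,-0.1,0,0,0,0,1],[-0.4,-0.13,0,0,0,0,1],[-0.5,-0.17,0,0,0,0,1],[-0.6,-0.2,0,0,0,0,1],[-0.7,-0.23,0,0,0,0,1],[-0.8,-0.27,0,0,0,0,1],[-0.9,-0.3,0,0,0,0,1],[-1.0,-0.34,0,0,0,0,1]]
  ]
}}

```text
time_s: 7.75
position: [0.5474, -0.078, 0.195]
tcp_rot: [[-0.0, 1.0, -0.003], [1.0, 0.0, 0.001], [0.001, -0.003, -1.0]]
force: [0.4, -0.1, -1.0]
opening: 0.684
grasp_force: 30.0
```

>>> {"fn": "carry_out", "kwargs": {
  "deltas": [
    [[-0.1,-0.03,0,0,0,0,1],[-0.2,-0.06,0,0,0,0,1],[-0.3,-0.1,0,0,0,0,1],[-0.4,-0.13,0,0,0,0,1],[-0.5,-0.17,0,0,0,0,1],[-0.6,-0.2,0,0,0,0,1],[-0.7,-0.23,0,0,0,0,1],[-0.8,-0.27,0,0,0,0,1],[-0.9,-0.3,0,0,0,0,1],[-1.0,-0.34,0,0,0,0,1]]
  ]
}}

```text
time_s: 8.58
position: [0.4964, -0.2276, 0.195]
tcp_rot: [[-0.0, 1.0, -0.002], [1.0, 0.0, 0.001], [0.001, -0.002, -1.0]]
force: [-0.1, 1.0, -0.8]
opening: 0.678
grasp_force: 30.0
```

>>> {"fn": "carry_out", "kwargs": {
  "deltas": [
    [[-0.1,-0.03,0,0,0,0,1],[-0.2,-0.06,0,0,0,0,1],[-0.3,-0.1,0,0,0,0,1],[-0.4,-0.13,0,0,0,0,1],[-0.5,-0.17,0,0,0,0,1],[-0.6,-0.2,0,0,0,0,1],[-0.7,-0.23,0,0,0,0,1],[-0.79,-0.26,0,0,0,0,1],[-0.85,-0.285,0,0,0,0,1],[-0.87,-0.29,0,0,0,0,1]]
  ]
}}

```text
time_s: 9.42
position: [0.4539, -0.3591, 0.1954]
tcp_rot: [[0.001, 1.0, -0.0], [1.0, -0.001, -0.0], [-0.0, -0.0, -1.0]]
force: [-0.1, -0.1, -1.6]
opening: 0.682
grasp_force: 30.0
```

>>> {"fn": "carry_out", "kwargs": {
  "deltas": [
    [[0,0,0.04,0,0,0,1],[0,0,0.12,0,0,0,1],[0,0,0.22,0,0,0,1],[0,0,0.32,0,0,0,1],[0,0,0.42,0,0,0,1],[0,0,0.52,0,0,0,1],[0,0,0.62,0,0,0,1],[0,0,0.7,0,0,0,1],[0,0,0.76,0,0,0,1],[0,0,0.8,0,0,0,1]]
  ]
}}

```text
time_s: 10.25
position: [0.4546, -0.356, 0.0742]
tcp_rot: [[-0.002, 1.0, -0.001], [1.0, 0.002, 0.002], [0.002, -0.001, -1.0]]
force: [0.7, 0.6, -3.0]
opening: 0.683
grasp_force: 30.0
```

>>> {"fn": "carry_out", "kwargs": {
  "deltas": [
    [[0,0,0.07,0,0,0,1],[0,0,0.14,0,0,0,1],[0,0,0.2,0,0,0,1],[0,0,0.24,0,0,0,1],[0,0,0.26,0,0,0,1],[0,0,0.27,0,0,0,1],[0,0,0.27,0,0,0,1],[0,0,0.27,0,0,0,0.3],[0,0,0.27,0,0,0,-1],[0,0,0.27,0,0,0,-1]]
  ]
}}

```text
time_s: 11.08
position: [0.4552, -0.3578, 0.0357]
tcp_rot: [[-0.001, 1.0, 0.001], [1.0, 0.001, -0.001], [-0.001, 0.001, -1.0]]
force: [0.5, -0.8, 0.2]
opening: 0.763
grasp_force: 0.0
```

>>> {"fn": "carry_out", "kwargs": {
  "deltas": [
    [[0,0,0,0,0,0,-1],[0,0,0,0,0,0,-1],[0,0,-0.03,0,0,0,-1],[0,0,-0.1,0,0,0,-1],[0,0,-0.22,0,0,0,-1],[0,0,-0.36,0,0,0,-1],[0,0,-0.5,0,0,0,-1],[0,0,-0.64,0,0,0,-1],[0,0,-0.78,0,0,0,-1],[0,0,-0.92,0,0,0,-1]]
  ]
}}

```text
time_s: 11.92
position: [0.4548, -0.3573, 0.1752]
tcp_rot: [[-0.001, 1.0, 0.001], [1.0, 0.001, -0.001], [-0.001, 0.001, -1.0]]
force: [-0.4, -0.8, -0.1]
opening: 0.998
grasp_force: 0.0
```

```bash
python3 - <<'E'
from h import *
s=telemetry.read_state(); print(np.round(s['position'],4),s['force'],s['opening'])
for n in('scene','side'):
    im=save(n,n+'1')
    for c,p in dict(blue=(.4537,.1788,.076),green=(.4641,.0621,.076),orange=(.4671,-.0629,.076),brown=(.454,-.357,.081)).items(): print(n,c,ring(im,c,proj(n,p),p[2],None,n,20),proj(n,p).round())
E
```

```text
[ 0.4548 -0.3573  0.1752] [-0.43836991 -0.82462681 -0.09943601] 0.9978295906983707
scene blue None [298. 152.]
scene green None [273. 174.]
scene orange None [240. 198.]
scene brown None [140. 261.]
side blue (array([321.1, 280.7,  13.7,  15.3]), array([0.4533, 0.178 , 0.076 ])) [321. 281.]
side green None [318. 235.]
side orange (array([318.1, 192.7,  12. ,  14.7]), array([ 0.4677, -0.0641,  0.076 ])) [318. 193.]
side brown None [326. 114.]
```

View pics/scene1.png

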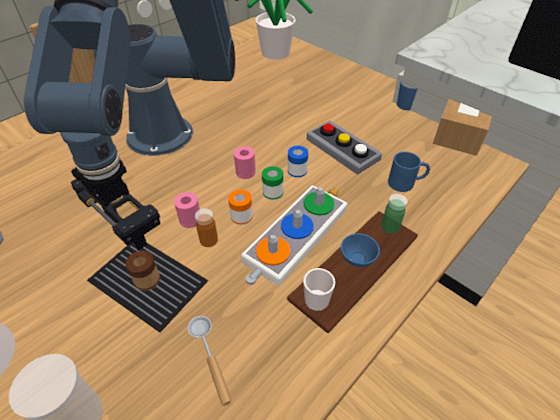

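Spent cartridge stands upright on the mat at (143,270). The other pieces have not moved and all three pipes are free. Next I go to a hover where the wrist camera sees orange, green and the pipes.

>>> {"fn": "carry_out", "kwargs": {
  "deltas": [
    [[0.05,0.02,-0.03,0,0,0,-1],[0.14,0.06,-0.08,0,0,0,-1],[0.25,0.1,-0.14,0,0,0,-1],[0.36,0.14,-0.2,0,0,0,-1],[0.47,0.19,-0.26,0,0,0,-1],[0.58,0.24,-0.32,0,0,0,-1],[0.69,0.28,-0.38,0,0,0,-1],[0.8,0.32,-0.44,0,0,0,-1],[0.9,0.36,-0.48,0,0,0,-1],[1.0,0.4,-0.5,0,0,0,-1]]
  ]
}}

```text
time_s: 12.85
position: [0.5148, -0.2047, 0.2483]
tcp_rot: [[-0.002, 1.0, -0.001], [1.0, 0.002, 0.001], [0.001, -0.001, -1.0]]
force: [-0.4, -0.1, -0.5]
opening: 1.0
grasp_force: 0.0
```

>>> {"fn": "carry_out", "kwargs": {
  "deltas": [
    [[0.1,0.04,0,0,0,0,-1],[0.2,0.08,0,0,0,0,-1],[0.3,0.12,0,0,0,0,-1],[0.4,0.16,0,0,0,0,-1],[0.49,0.2,0,0,0,0,-1],[0.55,0.22,0,0,0,0,-1],[0.58,0.23,0,0,0,0,-1],[0.58,0.23,0,0,0,0,-1],[0.58,0.23,0,0,0,0,-1],[0.58,0.23,0,0,0,0,-1]]
  ]
}}

```text
time_s: 13.68
position: [0.5488, -0.1207, 0.2479]
tcp_rot: [[-0.001, 1.0, -0.0], [1.0, 0.001, -0.0], [-0.0, -0.0, -1.0]]
force: [-0.4, -0.8, 0.3]
opening: 0.995
grasp_force: 0.0
```

```bash
python3 - <<'E'
from h import *
T=pose(); im=save('wrist','w2'); np.save('T2.npy',T); print(T[:3,3].round(4))
for c,p in dict(green=(.4641,.0621,.076),orange=(.4671,-.0629,.076)).items(): print(c,ring(im,c,proj('wrist',p,T),p[2],T))
for c,p in dict(blue=(.619,-.007,.043),orange=(.629,-.11,.043)).items(): print('foot',c,foot(im,c,proj('wrist',p,T),T),proj('wrist',p,T).round(),proj('wrist',np.add(p,(0,0,.05)),T).round())
im=cv2.imread('pics/scene1.png')[:,:,::-1].copy()
for c,p in(('blue',(.619,-.007,.043)),('orange',(.628,-.11,.043)),('green',(.607,.09,.043))): print(c,foot(im,c,proj('scene',p),None,'scene'))
E
```

```text
[ 0.5488 -0.1207  0.2479]
green None
orange (array([196.2, 123.8,  34.7,  37.4]), array([ 0.4674, -0.0633,  0.076 ]))
foot blue [(array([364.8,  60.9,  88.5,  95.8]), array([ 0.6189, -0.0074,  0.043 ]))] [365.  60.] [377.  52.]
foot orange [(array([370.6, 167.5,  78.8,  82.9]), array([ 0.6294, -0.1065,  0.043 ]))] [370. 171.] [382. 180.]
blue [(array([296.8, 225.4,  25.7,  32.3]), array([ 0.6195, -0.0103,  0.043 ]))]
orange [(array([272.7, 250.6,  27.8,  33.3]), array([ 0.6308, -0.1101,  0.043 ]))]
green [(array([318.5, 203. ,  22.9,  30.7]), array([0.609 , 0.0885, 0.043 ]))]
```

View pics/w2.png

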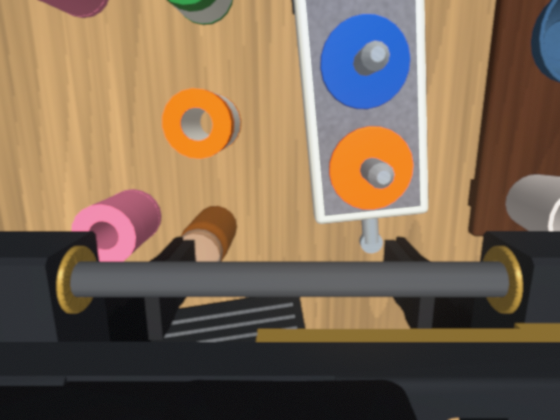

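Wrist view: orange ring (197,124), blue foot (365,61) and orange foot (371,168). The pipe pitch comes out at 99.7 mm against 100, so the fit is consistent. Now I grasp the orange one.

>>> {"fn": "carry_out", "kwargs": {
  "deltas": [
    [[0.03,-0.05,0,0,0,0,-1],[0.1,-0.15,0.03,0,0,0,-1],[0.18,-0.25,0.08,0,0,0,-1],[0.26,-0.36,0.15,0,0,0,-1],[0.32,-0.45,0.25,0,0,0,-1],[0.36,-0.52,0.35,0,0,0,-1],[0.385,-0.543,0.46,0,0,0,-1],[0.385,-0.543,0.57,0,0,0,-1],[0.385,-0.543,0.68,0,0,0,-1],[0.385,-0.543,0.73,0,0,0,-1]]
  ]
}}

```text
time_s: 14.57
position: [0.4659, -0.0623, 0.1372]
tcp_rot: [[-0.0, 1.0, -0.003], [1.0, 0.0, 0.001], [0.001, -0.003, -1.0]]
force: [-0.4, 0.1, -0.4]
opening: 1.001
grasp_force: 0.0
```

>>> {"fn": "carry_out", "kwargs": {
  "deltas": [
    [[0,0,0.08,0,0,0,-1],[0,0,0.2,0,0,0,-1],[0,0,0.32,0,0,0,-1],[0,0,0.44,0,0,0,-1],[0,0,0.56,0,0,0,-1],[0,0,0.66,0,0,0,-1],[0,0,0.72,0,0,0,-1],[0,0,0.74,0,0,0,-1],[0,0,0.74,0,0,0,1],[0,0,0.74,0,0,0,1]]
  ]
}}

```text
time_s: 15.4
position: [0.4679, -0.0628, 0.028]
tcp_rot: [[-0.001, 1.0, 0.001], [1.0, 0.001, -0.0], [-0.0, 0.001, -1.0]]
force: [-0.3, -0.1, -0.7]
opening: 0.921
grasp_force: 0.0
```

>>> {"fn": "carry_out", "kwargs": {
  "deltas": [
    [[0,0,0,0,0,0,1],[0,0,0,0,0,0,1],[0,0,0,0,0,0,1],[0,0,0,0,0,0,1],[0,0,0,0,0,0,1],[0,0,0,0,0,0,1],[0,0,0,0,0,0,1],[0,0,-0.05,0,0,0,1],[0,0,-0.13,0,0,0,1],[0,0,-0.2,0,0,0,1]]
  ]
}}

```text
time_s: 16.23
position: [0.4671, -0.0624, 0.0579]
tcp_rot: [[-0.001, 1.0, -0.001], [1.0, 0.001, 0.0], [0.0, -0.001, -1.0]]
force: [-0.2, -0.0, -2.8]
opening: 0.691
grasp_force: 30.0
```

>>> {"fn": "carry_out", "kwargs": {
  "deltas": [
    [[0,0,-0.08,0,0,0,1],[0,0,-0.18,0,0,0,1],[0,0,-0.28,0,0,0,1],[0,0,-0.38,0,0,0,1],[-0.01,0.03,-0.48,0,0,0,1],[-0.03,0.1,-0.57,0,0,0,1],[-0.05,0.19,-0.64,0,0,0,1],[-0.08,0.29,-0.67,0,0,0,1],[-0.11,0.39,-0.68,0,0,0,1],[-0.13,0.48,-0.68,0,0,0,1]]
  ]
}}

```text
time_s: 17.07
position: [0.5405, -0.0823, 0.1605]
tcp_rot: [[-0.001, 1.0, 0.001], [1.0, 0.001, -0.001], [-0.001, 0.001, -1.0]]
force: [-0.3, 0.4, -1.1]
opening: 0.694
grasp_force: 30.0
```

>>> {"fn": "carry_out", "kwargs": {
  "deltas": [
    [[-0.03,0.1,0,0,0,0,1],[-0.06,0.2,0,0,0,0,1],[-0.09,0.3,0,0,0,0,1],[-0.12,0.4,0,0,0,0,1],[-0.14,0.49,0,0,0,0,1],[-0.16,0.56,0,0,0,0,1],[-0.165,0.595,0,0,0,0,1],[-0.165,0.603,0,0,0,0,1],[-0.165,0.603,0,0,0,0,1],[-0.165,0.603,0,0,0,0,1]]
  ]
}}

```text
time_s: 17.9
position: [0.6289, -0.1062, 0.1592]
tcp_rot: [[-0.001, 1.0, -0.002], [1.0, 0.001, 0.001], [0.001, -0.002, -1.0]]
force: [-0.3, -0.2, -2.3]
opening: 0.69
grasp_force: 30.0
```

>>> {"fn": "carry_out", "kwargs": {
  "deltas": [
    [[0,0,0.05,0,0,0,1],[0,0,0.11,0,0,0,1],[0,0,0.17,0,0,0,1],[0,0,0.23,0,0,0,1],[0,0,0.28,0,0,0,1],[0,0,0.33,0,0,0,1],[0,0,0.37,0,0,0,1],[0,0,0.4,0,0,0,1],[0,0,0.42,0,0,0,1],[0,0,0.44,0,0,0,1]]
  ]
}}

```text
time_s: 18.73
position: [0.6302, -0.1067, 0.0933]
tcp_rot: [[-0.001, 1.0, 0.0], [1.0, 0.001, -0.0], [-0.0, 0.0, -1.0]]
force: [0.1, -0.6, -2.0]
opening: 0.692
grasp_force: 30.0
```

>>> {"fn": "carry_out", "kwargs": {
  "deltas": [
    [[0,0,0.03,0,0,0,1],[0,0,0.06,0,0,0,1],[0,0,0.09,0,0,0,1],[0,0,0.12,0,0,0,1],[0,0,0.14,0,0,0,1],[0,0,0.15,0,0,0,1],[0,0,0.15,0,0,0,1],[0,0,0.15,0,0,0,0.3],[0,0,0.15,0,0,0,-1],[0,0,0.15,0,0,0,-1]]
  ]
}}

```text
time_s: 19.57
position: [0.6306, -0.1068, 0.0713]
tcp_rot: [[-0.001, 1.0, 0.001], [1.0, 0.001, -0.0], [-0.0, 0.001, -1.0]]
force: [-0.1, -0.8, 0.5]
opening: 0.77
grasp_force: 0.0
```

>>> {"fn": "carry_out", "kwargs": {
  "deltas": [
    [[0,0,0,0,0,0,-1],[0,0,0,0,0,0,-1],[0,0,-0.03,0,0,0,-1],[0,0,-0.1,0,0,0,-1],[0,0,-0.22,0,0,0,-1],[0,0,-0.36,0,0,0,-1],[0,0,-0.5,0,0,0,-1],[0,0,-0.64,0,0,0,-1],[0,0,-0.76,0,0,0,-1],[0,0,-0.86,0,0,0,-1]]
  ]
}}

```text
time_s: 20.4
position: [0.6308, -0.1069, 0.203]
tcp_rot: [[-0.001, 1.0, 0.003], [1.0, 0.001, -0.001], [-0.001, 0.003, -1.0]]
force: [0.3, -0.5, 0.1]
opening: 0.999
grasp_force: 0.0
```

>>> {"fn": "carry_out", "kwargs": {
  "deltas": [
    [[0.1,-0.05,-0.03,0,0,0,-1],[0.2,-0.1,-0.06,0,0,0,-1],[0.3,-0.16,-0.1,0,0,0,-1],[0.4,-0.22,-0.15,0,0,0,-1],[0.5,-0.28,-0.2,0,0,0,-1],[0.6,-0.34,-0.25,0,0,0,-1],[0.65,-0.4,-0.28,0,0,0,-1],[0.68,-0.44,-0.3,0,0,0,-1],[0.7,-0.46,-0.3,0,0,0,-1],[0.7,-0.46,-0.3,0,0,0,-1]]
  ]
}}

```text
time_s: 21.23
position: [0.5603, -0.0012, 0.2452]
tcp_rot: [[-0.002, 1.0, -0.0], [1.0, 0.002, -0.0], [-0.0, -0.0, -1.0]]
force: [-0.7, -0.4, 0.5]
opening: 1.004
grasp_force: 0.0
```

```bash
python3 - <<'E'
from h import *
T=pose(); im=save('wrist','w3'); np.save('T3.npy',T); print(T[:3,3].round(4))
for c,p in dict(green=(.4641,.0621,.076),orange=(.63,-.1066,.119)).items(): print(c,ring(im,c,proj('wrist',p,T),p[2],T),proj('wrist',p,T).round())
for c,p in dict(blue=(.619,-.007,.043),green=(.608,.092,.043)).items(): print('foot',c,foot(im,c,proj('wrist',p,T),T),proj('wrist',p,T).round())
im=save('side','side3')
for c,p in dict(blue=(.4537,.1788,.076),green=(.464,.062,.076),orange=(.63,-.1066,.119)).items(): print(c,ring(im,c,proj('side',p),p[2],None,'side'),proj('side',p).round())
E
```

```text
[ 0.5603 -0.0012  0.2452]
green (array([178.1, 116.8,  33.8,  36.4]), array([0.4641, 0.062 , 0.076 ])) [178. 117.]
orange None [370. 318.]
foot blue [(array([347.9, 187.7,  80.9,  83.6]), array([ 0.6188, -0.0069,  0.043 ]))] [348. 188.]
foot green [(array([340.6,  83.3,  88. ,  93.3]), array([0.6082, 0.0921, 0.043 ]))] [340.  83.]
blue (array([321.1, 280.7,  13.7,  15.3]), array([0.4533, 0.178 , 0.076 ])) [321. 281.]
green (array([317.9, 234.9,  12.1,  14.1]), array([0.4639, 0.0616, 0.076 ])) [318. 235.]
orange None [254. 164.]
```

>>> {"fn": "carry_out", "kwargs": {
  "deltas": [
    [[0.03,-0.05,0,0,0,0,-1],[0.1,-0.16,0.03,0,0,0,-1],[0.19,-0.28,0.08,0,0,0,-1],[0.27,-0.4,0.15,0,0,0,-1],[0.34,-0.52,0.24,0,0,0,-1],[0.39,-0.6,0.34,0,0,0,-1],[0.421,-0.642,0.45,0,0,0,-1],[0.421,-0.642,0.56,0,0,0,-1],[0.421,-0.642,0.66,0,0,0,-1],[0.421,-0.642,0.71,0,0,0,-1]]
  ]
}}

```text
time_s: 22.17
position: [0.4634, 0.0612, 0.1369]
tcp_rot: [[-0.0, 1.0, -0.003], [1.0, 0.0, 0.0], [0.0, -0.003, -1.0]]
force: [-0.4, 0.7, -0.1]
opening: 0.999
grasp_force: 0.0
```

>>> {"fn": "carry_out", "kwargs": {
  "deltas": [
    [[0,0,0.08,0,0,0,-1],[0,0,0.2,0,0,0,-1],[0,0,0.32,0,0,0,-1],[0,0,0.44,0,0,0,-1],[0,0,0.56,0,0,0,-1],[0,0,0.66,0,0,0,-1],[0,0,0.72,0,0,0,-1],[0,0,0.737,0,0,0,-1],[0,0,0.737,0,0,0,1],[0,0,0.737,0,0,0,1]]
  ]
}}

```text
time_s: 23.0
position: [0.4651, 0.0612, 0.0284]
tcp_rot: [[-0.001, 1.0, 0.001], [1.0, 0.001, -0.0], [-0.0, 0.001, -1.0]]
force: [-1.4, -0.9, 0.4]
opening: 0.919
grasp_force: 0.0
```

>>> {"fn": "carry_out", "kwargs": {
  "deltas": [
    [[0,0,0,0,0,0,1],[0,0,0,0,0,0,1],[0,0,0,0,0,0,1],[0,0,0,0,0,0,1],[0,0,0,0,0,0,1],[0,0,0,0,0,0,1],[0,0,0,0,0,0,1],[0,0,-0.05,0,0,0,1],[0,0,-0.13,0,0,0,1],[0,0,-0.2,0,0,0,1]]
  ]
}}

```text
time_s: 23.83
position: [0.4642, 0.0614, 0.0584]
tcp_rot: [[-0.001, 1.0, -0.001], [1.0, 0.001, 0.0], [0.0, -0.001, -1.0]]
force: [-0.5, -0.8, -1.8]
opening: 0.697
grasp_force: 30.0
```

>>> {"fn": "carry_out", "kwargs": {
  "deltas": [
    [[0,0,-0.08,0,0,0,1],[0,0,-0.18,0,0,0,1],[0,0,-0.28,0,0,0,1],[0,0,-0.38,0,0,0,1],[0.01,0.03,-0.48,0,0,0,1],[0.02,0.1,-0.57,0,0,0,1],[0.04,0.19,-0.64,0,0,0,1],[0.06,0.29,-0.67,0,0,0,1],[0.08,0.39,-0.68,0,0,0,1],[0.1,0.48,-0.68,0,0,0,1]]
  ]
}}

```text
time_s: 24.67
position: [0.5375, 0.0766, 0.161]
tcp_rot: [[-0.001, 1.0, 0.002], [1.0, 0.001, -0.0], [-0.0, 0.002, -1.0]]
force: [-0.3, -0.5, -1.2]
opening: 0.693
grasp_force: 30.0
```

>>> {"fn": "carry_out", "kwargs": {
  "deltas": [
    [[0.02,0.1,0,0,0,0,1],[0.04,0.2,0,0,0,0,1],[0.06,0.29,0,0,0,0,1],[0.08,0.37,0,0,0,0,1],[0.1,0.43,0,0,0,0,1],[0.1,0.47,0,0,0,0,1],[0.1,0.48,0,0,0,0,1],[0.1,0.48,0,0,0,0,1],[0.1,0.48,0,0,0,0,1],[0.1,0.48,0,0,0,0,1]]
  ]
}}

```text
time_s: 25.5
position: [0.6076, 0.0914, 0.1599]
tcp_rot: [[-0.001, 1.0, -0.001], [1.0, 0.001, -0.0], [-0.0, -0.001, -1.0]]
force: [-0.6, 0.3, -1.1]
opening: 0.693
grasp_force: 30.0
```

>>> {"fn": "carry_out", "kwargs": {
  "deltas": [
    [[0,0,0.05,0,0,0,1],[0,0,0.11,0,0,0,1],[0,0,0.17,0,0,0,1],[0,0,0.23,0,0,0,1],[0,0,0.28,0,0,0,1],[0,0,0.33,0,0,0,1],[0,0,0.37,0,0,0,1],[0,0,0.4,0,0,0,1],[0,0,0.42,0,0,0,1],[0,0,0.44,0,0,0,1]]
  ]
}}

```text
time_s: 26.33
position: [0.6087, 0.0915, 0.0937]
tcp_rot: [[-0.001, 1.0, 0.0], [1.0, 0.001, 0.0], [0.0, 0.0, -1.0]]
force: [0.7, 0.0, -0.9]
opening: 0.69
grasp_force: 30.0
```

>>> {"fn": "carry_out", "kwargs": {
  "deltas": [
    [[0,0,0.03,0,0,0,1],[0,0,0.06,0,0,0,1],[0,0,0.09,0,0,0,1],[0,0,0.12,0,0,0,1],[0,0,0.14,0,0,0,1],[0,0,0.15,0,0,0,1],[0,0,0.15,0,0,0,1],[0,0,0.15,0,0,0,0.3],[0,0,0.15,0,0,0,-1],[0,0,0.15,0,0,0,-1]]
  ]
}}

```text
time_s: 27.17
position: [0.609, 0.0914, 0.0716]
tcp_rot: [[-0.001, 1.0, 0.001], [1.0, 0.001, -0.0], [-0.0, 0.001, -1.0]]
force: [0.3, 0.4, -0.3]
opening: 0.773
grasp_force: 0.0
```

>>> {"fn": "carry_out", "kwargs": {
  "deltas": [
    [[0,0,0,0,0,0,-1],[0,0,0,0,0,0,-1],[0,0,-0.03,0,0,0,-1],[0,0,-0.1,0,0,0,-1],[0,0,-0.22,0,0,0,-1],[0,0,-0.36,0,0,0,-1],[0,0,-0.5,0,0,0,-1],[0,0,-0.64,0,0,0,-1],[0,0,-0.76,0,0,0,-1],[0,0,-0.86,0,0,0,-1]]
  ]
}}

```text
time_s: 28.0
position: [0.6093, 0.0915, 0.2034]
tcp_rot: [[-0.001, 1.0, 0.003], [1.0, 0.001, -0.0], [-0.0, 0.003, -1.0]]
force: [0.1, -0.1, 0.4]
opening: 0.998
grasp_force: 0.0
```

>>> {"fn": "carry_out", "kwargs": {
  "deltas": [
    [[0,-0.05,-0.03,0,0,0,-1],[0,-0.1,-0.06,0,0,0,-1],[0,-0.16,-0.1,0,0,0,-1],[0,-0.22,-0.15,0,0,0,-1],[0,-0.28,-0.2,0,0,0,-1],[0,-0.34,-0.25,0,0,0,-1],[0,-0.4,-0.28,0,0,0,-1],[0,-0.46,-0.3,0,0,0,-1],[0,-0.52,-0.3,0,0,0,-1],[0,-0.52,-0.3,0,0,0,-1]]
  ]
}}

```text
time_s: 28.83
position: [0.5281, 0.0916, 0.2455]
tcp_rot: [[-0.001, 1.0, -0.002], [1.0, 0.001, 0.0], [0.0, -0.002, -1.0]]
force: [0.2, -0.3, -0.2]
opening: 1.002
grasp_force: 0.0
```

```bash
python3 - <<'E'
from h import *
T=pose(); im=save('wrist','w4'); np.save('T4.npy',T); print(T[:3,3].round(4))
for c,p in dict(blue=(.4537,.178,.076),green=(.608,.092,.119)).items(): print(c,ring(im,c,proj('wrist',p,T),p[2],T),proj('wrist',p,T).round())
im=save('side','side4');print(ring(im,'blue',proj('side',(.4537,.178,.076)),.076,None,'side'))
E
```

```text
[0.5281 0.0916 0.2455]
blue (array([202.3,  87.8,  35. ,  37. ]), array([0.4538, 0.1789, 0.076 ])) [202.  89.]
green (array([390.5, 198.6,  35.4,  38. ]), array([0.6083, 0.0921, 0.119 ])) [390. 199.]
(array([321.1, 280.7,  13.7,  15.3]), array([0.4533, 0.178 , 0.076 ]))
```

View pics/side4.png

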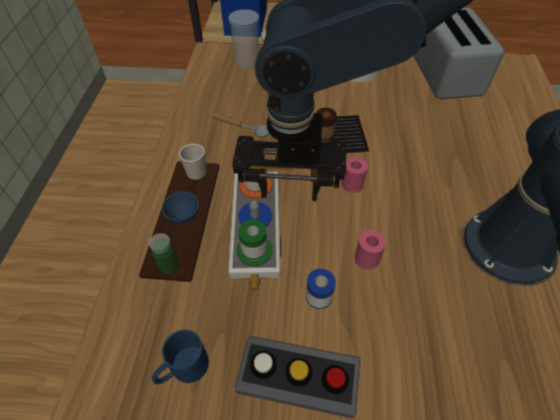

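Side view: green is home on its pipe at (253,240), the spent one is on the mat at (326,118), and blue is untouched at (321,288). Next I grasp blue.

>>> {"fn": "carry_out", "kwargs": {
  "deltas": [
    [[0.05,-0.05,0,0,0,0,-1],[0.14,-0.14,0.03,0,0,0,-1],[0.26,-0.25,0.08,0,0,0,-1],[0.38,-0.35,0.15,0,0,0,-1],[0.48,-0.44,0.24,0,0,0,-1],[0.55,-0.49,0.34,0,0,0,-1],[0.578,-0.505,0.45,0,0,0,-1],[0.578,-0.505,0.56,0,0,0,-1],[0.578,-0.505,0.66,0,0,0,-1],[0.578,-0.505,0.71,0,0,0,-1]]
  ]
}}

```text
time_s: 29.77
position: [0.4535, 0.1785, 0.1372]
tcp_rot: [[-0.002, 1.0, -0.003], [1.0, 0.002, -0.0], [-0.0, -0.003, -1.0]]
force: [-1.2, 0.4, -0.8]
opening: 1.003
grasp_force: 0.0
```

>>> {"fn": "carry_out", "kwargs": {
  "deltas": [
    [[0,0,0.08,0,0,0,-1],[0,0,0.2,0,0,0,-1],[0,0,0.32,0,0,0,-1],[0,0,0.44,0,0,0,-1],[0,0,0.56,0,0,0,-1],[0,0,0.66,0,0,0,-1],[0,0,0.72,0,0,0,-1],[0,0,0.737,0,0,0,-1],[0,0,0.737,0,0,0,1],[0,0,0.737,0,0,0,1]]
  ]
}}

```text
time_s: 30.6
position: [0.4552, 0.1781, 0.0289]
tcp_rot: [[-0.001, 1.0, 0.001], [1.0, 0.001, 0.0], [0.0, 0.001, -1.0]]
force: [-0.0, -0.0, 0.6]
opening: 0.917
grasp_force: 0.0
```

>>> {"fn": "carry_out", "kwargs": {
  "deltas": [
    [[0,0,0,0,0,0,1],[0,0,0,0,0,0,1],[0,0,0,0,0,0,1],[0,0,0,0,0,0,1],[0,0,0,0,0,0,1],[0,0,0,0,0,0,1],[0,0,0,0,0,0,1],[0,0,-0.05,0,0,0,1],[0,0,-0.13,0,0,0,1],[0,0,-0.2,0,0,0,1]]
  ]
}}

```text
time_s: 31.43
position: [0.4545, 0.178, 0.0589]
tcp_rot: [[-0.001, 1.0, -0.001], [1.0, 0.001, -0.0], [-0.0, -0.001, -1.0]]
force: [-0.0, -0.3, -1.1]
opening: 0.687
grasp_force: 30.0
```

>>> {"fn": "carry_out", "kwargs": {
  "deltas": [
    [[0,0,-0.1,0,0,0,1],[0,0,-0.22,0,0,0,1],[0,0,-0.34,0,0,0,1],[0,0,-0.46,0,0,0,1],[0,0,-0.58,0,0,0,1],[-0.02,0.02,-0.7,0,0,0,1],[-0.06,0.05,-0.8,0,0,0,1],[-0.13,0.11,-0.88,0,0,0,1],[-0.23,0.2,-0.92,0,0,0,1],[-0.34,0.3,-0.94,0,0,0,1]]
  ]
}}

```text
time_s: 32.27
position: [0.4999, 0.127, 0.201]
tcp_rot: [[-0.002, 1.0, 0.002], [1.0, 0.002, 0.0], [0.0, 0.002, -1.0]]
force: [0.6, 1.0, -0.1]
opening: 0.688
grasp_force: 30.0
```

>>> {"fn": "carry_out", "kwargs": {
  "deltas": [
    [[-0.12,0.1,0,0,0,0,1],[-0.24,0.21,0,0,0,0,1],[-0.36,0.32,0,0,0,0,1],[-0.48,0.43,0,0,0,0,1],[-0.6,0.53,0,0,0,0,1],[-0.71,0.63,0,0,0,0,1],[-0.8,0.71,0,0,0,0,1],[-0.87,0.77,0,0,0,0,1],[-0.9,0.795,0,0,0,0,1],[-0.9,0.795,0,0,0,0,1]]
  ]
}}

```text
time_s: 33.1
position: [0.6196, -0.0088, 0.1993]
tcp_rot: [[0.0, 1.0, 0.0], [1.0, -0.0, -0.0], [-0.0, 0.0, -1.0]]
force: [0.2, 0.3, -1.2]
opening: 0.688
grasp_force: 30.0
```

>>> {"fn": "carry_out", "kwargs": {
  "deltas": [
    [[0,0,0,0,0,0,1],[0,0,0.03,0,0,0,1],[0,0,0.07,0,0,0,1],[0,0,0.12,0,0,0,1],[0,0,0.17,0,0,0,1],[0,0,0.22,0,0,0,1],[0,0,0.25,0,0,0,1],[0,0,0.27,0,0,0,1],[0,0,0.27,0,0,0,1],[0,0,0.27,0,0,0,1]]
  ]
}}

```text
time_s: 33.93
position: [0.6193, -0.0079, 0.1588]
tcp_rot: [[-0.001, 1.0, -0.0], [1.0, 0.001, 0.0], [0.0, -0.0, -1.0]]
force: [0.1, -0.1, -0.6]
opening: 0.688
grasp_force: 30.0
```

Aligned. I descend, then move off sideways (toward +x, then toward the console).

>>> {"fn": "carry_out", "kwargs": {
  "deltas": [
    [[0,0,0.05,0,0,0,1],[0,0,0.11,0,0,0,1],[0,0,0.17,0,0,0,1],[0,0,0.23,0,0,0,1],[0,0,0.28,0,0,0,1],[0,0,0.33,0,0,0,1],[0,0,0.37,0,0,0,1],[0,0,0.4,0,0,0,1],[0,0,0.42,0,0,0,1],[0,0,0.43,0,0,0,1]]
  ]
}}

```text
time_s: 34.77
position: [0.6191, -0.0078, 0.0939]
tcp_rot: [[-0.001, 1.0, -0.0], [1.0, 0.001, 0.0], [0.0, -0.0, -1.0]]
force: [-0.4, 0.5, -0.8]
opening: 0.686
grasp_force: 30.0
```

>>> {"fn": "carry_out", "kwargs": {
  "deltas": [
    [[0,0,0.03,0,0,0,1],[0,0,0.06,0,0,0,1],[0,0,0.09,0,0,0,1],[0,0,0.12,0,0,0,1],[0,0,0.14,0,0,0,1],[0,0,0.15,0,0,0,1],[0,0,0.15,0,0,0,1],[0,0,0.15,0,0,0,0.3],[0,0,0.15,0,0,0,-1],[0,0,0.15,0,0,0,-1]]
  ]
}}

```text
time_s: 35.6
position: [0.6196, -0.0079, 0.0721]
tcp_rot: [[-0.001, 1.0, 0.001], [1.0, 0.001, -0.0], [-0.0, 0.001, -1.0]]
force: [0.7, -0.3, 0.0]
opening: 0.768
grasp_force: 0.0
```

>>> {"fn": "carry_out", "kwargs": {
  "deltas": [
    [[0,0,0,0,0,0,-1],[0,0,0,0,0,0,-1],[0,0,-0.03,0,0,0,-1],[0,0,-0.1,0,0,0,-1],[0,0,-0.22,0,0,0,-1],[0,0,-0.36,0,0,0,-1],[0,0,-0.5,0,0,0,-1],[0,0,-0.64,0,0,0,-1],[0,0,-0.76,0,0,0,-1],[0,0,-0.86,0,0,0,-1]]
  ]
}}

```text
time_s: 36.43
position: [0.6199, -0.0079, 0.2038]
tcp_rot: [[-0.001, 1.0, 0.003], [1.0, 0.001, -0.001], [-0.001, 0.003, -1.0]]
force: [0.4, 0.5, -0.2]
opening: 1.001
grasp_force: 0.0
```

>>> {"fn": "carry_out", "kwargs": {
  "deltas": [
    [[0.05,-0.03,-0.02,0,0,0,-1],[0.15,-0.06,-0.05,0,0,0,-1],[0.27,-0.1,-0.08,0,0,0,-1],[0.39,-0.14,-0.12,0,0,0,-1],[0.51,-0.18,-0.16,0,0,0,-1],[0.63,-0.22,-0.2,0,0,0,-1],[0.75,-0.26,-0.2,0,0,0,-1],[0.85,-0.3,-0.2,0,0,0,-1],[0.94,-0.33,-0.2,0,0,0,-1],[1.0,-0.35,-0.2,0,0,0,-1]]
  ]
}}

```text
time_s: 37.27
position: [0.5645, 0.1445, 0.2302]
tcp_rot: [[-0.003, 1.0, -0.003], [1.0, 0.003, 0.0], [0.0, -0.003, -1.0]]
force: [0.2, -0.3, -0.6]
opening: 0.995
grasp_force: 0.0
```

>>> {"fn": "carry_out", "kwargs": {
  "deltas": [
    [[0.12,-0.04,0,0,0,0,-0.5],[0.24,-0.08,0,0,0,0,0],[0.36,-0.12,0,0,0,0,0.5],[0.48,-0.16,0,0,0,0,1],[0.58,-0.2,0,0,0,0,1],[0.65,-0.22,0,0,0,0,1],[0.67,-0.23,0,0,0,0,1],[0.67,-0.23,0,0,0,0,1],[0.67,-0.23,0,0,0,0,1],[0.67,-0.23,0,0,0,0,1]]
  ]
}}

```text
time_s: 38.1
position: [0.5323, 0.2418, 0.2309]
tcp_rot: [[-0.0, 1.0, 0.0], [1.0, 0.0, -0.0], [-0.0, 0.0, -1.0]]
force: [-0.8, -0.3, -0.2]
opening: 0.325
grasp_force: 0.0
```

```bash
python3 - <<'E'
from h import *
T=pose(); np.save('T5.npy',T); print(T[:3,3].round(4))
im=save('wrist','w5'); save('scene','scene5')
hsv=cv2.cvtColor(im,cv2.COLOR_RGB2HSV)
for k,lo,hi,g in(('white',(0,0,170),(179,40,255),(.56,.347,.052)),('yellow',(18,150,100),(32,255,255),(.49,.355,.052)),('red',(0,170,80),(4,255,255),(.421,.362,.052))):
    m=cv2.inRange(hsv,lo,hi); p=proj('wrist',g,T); print(k,p.round())
    for c in cv2.findContours(m,cv2.RETR_EXTERNAL,cv2.CHAIN_APPROX_NONE)[0]:
        if cv2.contourArea(c)<300: continue
        (u,v),ax,_=cv2.fitEllipse(cv2.convexHull(c))
        if np.hypot(u-p[0],v-p[1])<50: print(np.round([u,v,*ax],1),ray('wrist',u,v,.052,T).round(4))
E
```

```text
[0.5323 0.2418 0.2309]
white [321.  67.]
[318.9  63.8  40.8  43.6] [0.558  0.3494 0.052 ]
yellow [240.  57.]
[238.4  54.8  42.3  45.8] [0.489  0.3567 0.052 ]
red [159.  48.]
[157.6  45.6  41.6  46.9] [0.4204 0.3641 0.052 ]
```

View pics/w5.png

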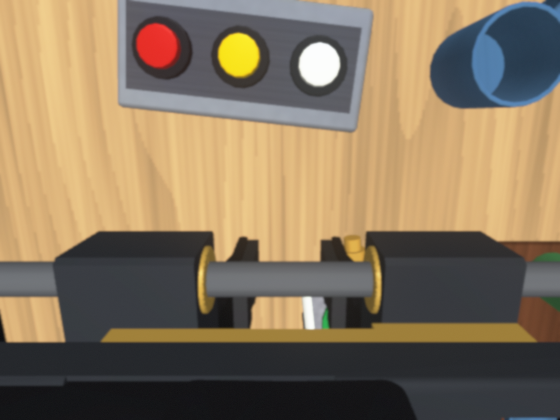

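View pics/scene5.png

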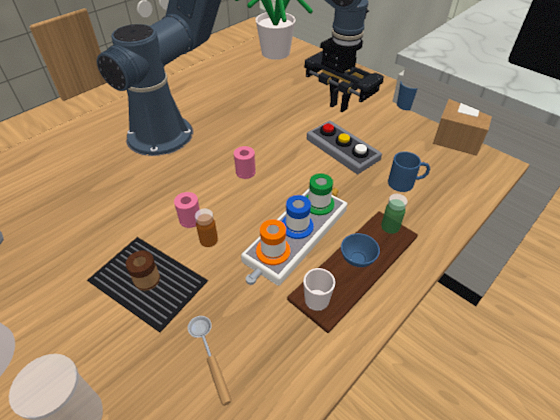

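All three fresh cartridges sit on their matching feet: orange (272,243), blue (298,217), green (320,192). The spent one stands on the mat. The keys are found at 69 mm pitch against 70, so I move above white.

>>> {"fn": "carry_out", "kwargs": {
  "deltas": [
    [[0.05,0.01,0.05,0,0,0,1],[0.15,0.03,0.15,0,0,0,1],[0.27,0.06,0.27,0,0,0,1],[0.39,0.09,0.4,0,0,0,1],[0.51,0.12,0.54,0,0,0,1],[0.61,0.15,0.68,0,0,0,1],[0.69,0.165,0.8,0,0,0,1],[0.717,0.171,0.9,0,0,0,1],[0.717,0.171,0.94,0,0,0,1],[0.717,0.171,0.94,0,0,0,1]]
  ]
}}

```text
time_s: 39.03
position: [0.556, 0.3493, 0.0876]
tcp_rot: [[-0.001, 1.0, -0.004], [1.0, 0.001, -0.002], [-0.002, -0.004, -1.0]]
force: [-0.9, -0.0, -0.1]
opening: 0.004
grasp_force: 0.0
```

>>> {"fn": "carry_out", "kwargs": {
  "deltas": [
    [[0,0,0.04,0,0,0,1],[0,0,0.1,0,0,0,1],[0,0,0.15,0,0,0,1],[0,0,0.19,0,0,0,1],[0,0,0.22,0,0,0,1],[0,0,0.24,0,0,0,1],[0,0,0.25,0,0,0,1],[0,0,0.26,0,0,0,1],[0,0,0.26,0,0,0,1],[0,0,0.26,0,0,0,1]]
  ]
}}

```text
time_s: 39.87
position: [0.5573, 0.35, 0.0513]
tcp_rot: [[-0.001, 1.0, -0.0], [1.0, 0.001, -0.0], [-0.0, -0.0, -1.0]]
force: [-0.9, -0.9, 2.0]
opening: 0.008
grasp_force: 1.0
```

>>> {"fn": "carry_out", "kwargs": {
  "deltas": [
    [[0,0,0.01,0,0,0,1],[0,0,0.02,0,0,0,1],[0,0,0.03,0,0,0,1],[0,0,0.035,0,0,0,1],[0,0,0.04,0,0,0,1],[0,0,0.043,0,0,0,1],[0,0,0.043,0,0,0,1],[0,0,0.043,0,0,0,1],[0,0,0.043,0,0,0,1],[0,0,0.043,0,0,0,1]]
  ]
}}

```text
time_s: 40.7
position: [0.5576, 0.3502, 0.0463]
tcp_rot: [[-0.001, 1.0, 0.001], [1.0, 0.001, 0.0], [0.0, 0.001, -1.0]]
force: [-3.3, -2.4, 12.7]
opening: 0.007
grasp_force: 5.9
```

White bottomed (12.7 N). Then yellow and red the same way.

>>> {"fn": "carry_out", "kwargs": {
  "deltas": [
    [[0,0,-0.05,0,0,0,1],[0,0,-0.13,0,0,0,1],[0,0,-0.2,0,0,0,1],[0,0,-0.233,0,0,0,1],[0.01,-0.1,-0.233,0,0,0,1],[0.02,-0.22,-0.233,0,0,0,1],[0.035,-0.34,-0.233,0,0,0,1],[0.049,-0.43,-0.233,0,0,0,1],[0.049,-0.46,-0.233,0,0,0,1],[0.049,-0.46,-0.233,0,0,0,1]]
  ]
}}

```text
time_s: 41.53
position: [0.4874, 0.3576, 0.0796]
tcp_rot: [[-0.002, 1.0, -0.001], [1.0, 0.002, -0.0], [-0.0, -0.001, -1.0]]
force: [-0.0, -0.1, 0.3]
opening: 0.004
grasp_force: 0.0
```

>>> {"fn": "carry_out", "kwargs": {
  "deltas": [
    [[0,0,0.03,0,0,0,1],[0,0,0.08,0,0,0,1],[0,0,0.13,0,0,0,1],[0,0,0.17,0,0,0,1],[0,0,0.2,0,0,0,1],[0,0,0.22,0,0,0,1],[0,0,0.233,0,0,0,1],[0,0,0.233,0,0,0,1],[0,0,0.233,0,0,0,1],[0,0,0.233,0,0,0,1]]
  ]
}}

```text
time_s: 42.37
position: [0.4889, 0.3571, 0.0463]
tcp_rot: [[-0.001, 1.0, 0.001], [1.0, 0.001, -0.0], [-0.0, 0.001, -1.0]]
force: [-2.0, -1.7, 12.6]
opening: 0.006
grasp_force: 6.4
```

>>> {"fn": "carry_out", "kwargs": {
  "deltas": [
    [[0,0,-0.05,0,0,0,1],[0,0,-0.13,0,0,0,1],[0,0,-0.2,0,0,0,1],[0,0,-0.233,0,0,0,1],[0.01,-0.1,-0.233,0,0,0,1],[0.02,-0.22,-0.233,0,0,0,1],[0.035,-0.34,-0.233,0,0,0,1],[0.049,-0.43,-0.233,0,0,0,1],[0.049,-0.46,-0.233,0,0,0,1],[0.049,-0.46,-0.233,0,0,0,1]]
  ]
}}

```text
time_s: 43.2
position: [0.4182, 0.3648, 0.0795]
tcp_rot: [[-0.002, 1.0, -0.001], [1.0, 0.002, -0.0], [-0.0, -0.001, -1.0]]
force: [0.1, -0.5, 0.4]
opening: 0.003
grasp_force: 0.0
```

>>> {"fn": "carry_out", "kwargs": {
  "deltas": [
    [[0,0,0.03,0,0,0,1],[0,0,0.08,0,0,0,1],[0,0,0.13,0,0,0,1],[0,0,0.17,0,0,0,1],[0,0,0.2,0,0,0,1],[0,0,0.22,0,0,0,1],[0,0,0.233,0,0,0,1],[0,0,0.233,0,0,0,1],[0,0,0.233,0,0,0,1],[0,0,0.233,0,0,0,1]]
  ]
}}

```text
time_s: 44.03
position: [0.4199, 0.3645, 0.0462]
tcp_rot: [[-0.001, 1.0, 0.001], [1.0, 0.001, -0.0], [-0.0, 0.001, -1.0]]
force: [-2.1, -3.2, 14.6]
opening: 0.008
grasp_force: 7.4
```

>>> {"fn": "carry_out", "kwargs": {
  "deltas": [
    [[0,0,-0.05,0,0,0,1],[0,0,-0.13,0,0,0,1],[0,0,-0.23,0,0,0,1],[0,0,-0.34,0,0,0,1],[0,0,-0.46,0,0,0,1],[0,0,-0.58,0,0,0,1],[0,0,-0.7,0,0,0,1],[0,0,-0.8,0,0,0,1],[0,0,-0.85,0,0,0,1],[0,0,-0.85,0,0,0,1]]
  ]
}}

```text
time_s: 44.87
position: [0.4204, 0.3653, 0.1734]
tcp_rot: [[-0.001, 1.0, 0.003], [1.0, 0.001, 0.002], [0.002, 0.003, -1.0]]
force: [0.2, 0.5, -0.6]
opening: 0.007
grasp_force: 0.0
```

```bash
python3 - <<'E'
from h import *
save('scene','scene6'); im=save('side','side6')
for c,p in dict(blue=(.619,-.0073,.119),green=(.608,.092,.119),orange=(.6296,-.1066,.119)).items(): print(c,ring(im,c,proj('side',p),.119,None,'side'))
E
```

```text
blue None
green (array([252. , 230.2,  12.3,  14.6]), array([0.6085, 0.0911, 0.119 ]))
orange None
```

View pics/side6.png

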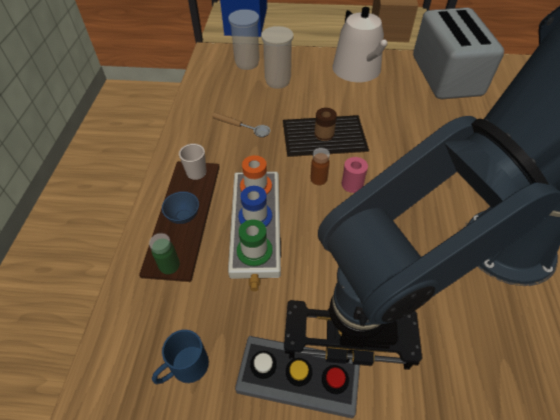

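Side view: orange (254,170), blue (254,203) and green (253,238) are all home. The spent one stands on the mat at (326,122), the keys are up and the bystanders have not moved.

```bash
python3 -c "
from h import *
print(job.hand_in())"
```

```text
the job is handed in; nothing more can be done
None
```

I handed the job in at about 45 s; no verdict came back. The orange, green and blue cartridges are home on their matching feet, and the one spent cartridge present stands on the mat. The white, yellow and red keys were each pressed to the stop in that order, and the bystanders stayed where they were.

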